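Build a curing tower and turn it to the lamp

ROBOT

A 7-joint arm with a two-finger parallel gripper is mounted at the origin on the work surface. World frame = base frame: x ahead of the robot, y to its left, z up, the work surface at z = 0. Lengths are in m, angles in rad, forces in N, time in s.
With the tool pointing down it reaches from about 0.425 to 0.95 m from the base axis. Payload 4.7 kg.
Tool frame: the origin (TCP) lies between the finger pads; the fingertips stand 25 mm ahead of it and the grasp point (between the pads) lies 6 mm ahead of it; z points along the fingers, y is the line along which they close (so a half turn about z gives the same grasp; the last joint's range is limited). The gripper opens to 85 mm and grips with 20 to 120 N. Pads are 22 mm wide; open, the fingers measure 114 mm over their backs; the gripper's body (76 mm by 85 mm) begins 54 mm behind the grasp point. The pads swing forward as they close: fully open they stand 13 mm farther back than shut.
Start: joints at [1.156, 0.469, -0.049, 1.532, 0.024, 1.141, -0.082], TCP at [0.254, -0.625, 0.221] pointing down, gripper open.
Joint ranges: [-2.59, 2.59], [-0.33, 1.99], [-1.39, 1.29], [0.1, 2.45], [-1.04, 4.18], [0.21, 1.99], [-2.66, 2.66]. Speed limits (rad/s): [2.57, 2.57, 3.14, 3.14, 3.14, 3.14, 3.14].

INTERFACE

Orientations are given as a 3x3 rotation matrix whose columns are the frame's x, y, z axes.
In Python, from rig import * gives the robot as it stands. Calls block until the motion is done:
- movep(position, orientation): joint-space move of the TCP to a pose.
- move_l(position, attitude=None, feed=0.15, until_force=None): straight line of the TCP; attitude=None keeps the orientation; feed is the mean speed in m/s. With until_force (N) it stops when the force on the tool has changed by that much, and returns True; else False.
- move_joints(angles): joint-space move.
- command_gripper(opening, newtons=None): finger opening in m; newtons is the grip in N (None keeps the last); returns when the fingers have stopped.
- sleep(seconds).
- inverse_kinematics(position, orientation): joint angles nearest the present ones, or None.
- sense(): the state.
- camera(name): name is "scene" or "top" or "wrist"; returns (picture, depth): 400x640x3 uint8, red, green, blue; 400x640 float32, m along the optical axis (not along the pixel's ray), 0 where there is no reading.
- camera_params(name): a dict with "K" (3x3 intrinsics, pixels), "position" and "rotation" of the camera in the world; the wrist camera has in their place "tool_from_camera" (4x4, takes a point from camera to tool coordinates, whose origin is the TCP and whose axes are the flange's). Camera axes: x right, y down, z forward; pixel columns grow to the right and rows downward; lengths in m; the calibration is good to about 2 mm. A picture is of the moment at which its call begins: read the wrist's pose just before it. camera_params takes no time and is no camera call.
A pose or a line that the arm cannot do raises Unreachable and nothing moves.
- finish_job(): hands the job in; it is judged then, once.
The state is a dict: "time_s": time; "joint_pos": joint angles; "qd": joint speeds; "joint_efforts": joint torques, N m; "position": TCP position; "tcp_rot": TCP orientation; "wrist_force": force on the tool from outside, world axes, zero at the start; "ft_torque": the same for the moment, N m; "finger_gap": finger opening in m; "gripper_force": force on a finger pad.
Only numpy, scipy, OpenCV 4.12 (cv2) and the standard library are available. Lean on these libraries where they do the work, as an engineer would, in place of code of your own. Each camera call takes 0.05 s, during which the arm holds its last target. There are 200 camera calls.

TASK

Using its upright pegs, turn the curing turntable until its dock points at the loading mark (the one without the lamp) and leave it standing there for a moment. Then build the tower on the dock from every cup that is on the bench, the tallest at the bottom and the shortest on top, and the cap last, each set down on the one below with a quarter-turn clockwise (seen from above) until it is fully home under the claws. Finally turn the turntable until the dock points at the mark in front of the lamp, and let go; do not upset or shift the plaster model, the spray bottle or the mug.

Things in the scene. Friction and masses are not known exactly. Their poses are not given: they have to be found in the camera images.
- cup_tall: Tall aluminium cup, 60 mm diameter, rim 82 mm and claws 96 mm above its origin, weighted base. Origin (all cups): centre of the plug's underside; x through the two dark claws and the ears below them, z up. Two or three of the three cups are present. Grip across y (60 mm wide), fingertips 23 mm or more above the origin, to clear the claws of the piece below.
- cup_mid: Like the tall cup, rim 68 and claws 82 mm above its origin. Foot of all cups and the cap: a chamfered plug 45 mm in diameter, 6 mm high, then a 60 mm shoulder that rests on the rim below, so the seated piece's origin is 6 mm under that rim; two ears 16 mm wide stick out at +x and -x to 38 mm from the axis, 6 to 12 mm above the origin.
- cup_short: Like the tall cup, rim 54 and claws 68 mm above its origin. Top of all cups and the dock: a mouth 52 mm wide, 9 mm deep (2 mm play round the plug), and at +x and -x a claw 23 mm wide, 33 to 45 mm from the axis, rising 13.5 mm over the rim; its overhang clears the ear by 2.5 mm, and one end is closed by a stop.
- cap: Cap of the tower: aluminium disc 60 mm in diameter, 16 mm high with its plug, with the same plug and ears as a cup, no claws; on top a black grip bar 50 mm long along x, 18 mm thick along y, from 16 to 50 mm above the origin. Origin: centre of the plug's underside; x through the ears.
- dock (a point): Where the origin of a piece seated in the turntable's dock lies: 46 mm above the bench, 75 mm from the turntable's axis; x runs through the dock's two claws, radially, and turns with it. To lock any piece: lower it with its x at 90 degrees to the x below, then turn it 90 degrees clockwise from above, to the stops: x parallel. A half turn makes no difference.
- turntable (a joint): Angle of the turntable (rad), positive anticlockwise from above: 0 with the dock at the loading mark, -1.8 with the dock at the lamp mark; end stops at -3 and 3. Friction about 0.2 Nm; it stays where it is left. Grey disc 270 mm in diameter, its top 32 mm above the bench; a black pointer on the rim beside the dock.
- axis (a point): The turntable's centre, at the top of its disc; does not turn with the disc.
- load_mark (a point): Loading mark: black block on the round white base, on the robot's side, 150 mm from the axis.
- lamp_mark (a point): Lamp mark: the like block on the base in front of the lamp. The lamp is a fixed white panel 160 mm wide, 280 mm high, its face 235 mm from the turntable's axis.
- peg_a (a point): Top of a dark steel peg of the turntable: upright, 16 mm in diameter, 45 mm high, 115 mm from the turntable's axis. Its top is 77 mm above the bench. 110 degrees anticlockwise from the dock.
- peg_b (a point): The like peg, straight across from the dock.
- peg_c (a point): The like peg, 110 degrees clockwise from the dock.
- plaster_model: Plaster dental arch model, 60 x 66 x 28 mm, on the left; leave alone. Origin: centre of its underside.
- spray_bottle: White bottle, 56 mm in diameter, 150 mm high, on the left; leave alone. Origin: centre of its underside.
- mug: White mug, 76 mm in diameter, 80 mm high, on the right; leave alone. Origin: centre of its underside.
Not all that is in view belongs to the job. What is shaped like the cup_tall but orange or purple is not meant.

How it is judged:
By the outcome, as a careful person would: the job done as asked, in the order asked, and still so for the second after the job is handed in, with the robot touching nothing.
Of cup_tall, cup_mid, cup_short only 2 to 3 are there at a start; the rules pass over those that are not, and their reading is None.
At some moment in a run one of cup_tall, cup_mid, cup_short, cap may be knocked a few centimetres aside while the robot is not near it.
It also fails if it takes over 210 s, if anything falls off the work surface, if the arm or the gripper's body presses on something with over 40 N, if the wrist force passes 120 N, or if a joint passes its speed limit or range.

## Working session

There is one attempt and no reset: what is moved stays moved. The work goes in short steps, each a Python script; the robot and the scene stay as the last script left them, time stands still between calls to the robot, and variables do not carry over. Pictures are saved under pics/ and viewed, at most 14 in all, crops included, and the job is handed in when it is done.

```bash
ls; mkdir -p pics; python3 - <<'E'
from rig import *
import cv2,numpy as np
for n in ("scene","top"):
    p,d=camera(n); np.savez(f"pics/{n}0.npz",p=p,d=d); cv2.imwrite(f"pics/{n}0.png",p[:,:,::-1])
    c=camera_params(n); print(n,c["K"],c["position"],c["rotation"])
print(camera_params("wrist")); s=sense(); print(s["time_s"],s["tcp_rot"])
E
```

```text
pics
scene [[369.55496896   0.         320.60984149]
 [  0.         369.55496896 201.90230516]
 [  0.           0.           1.        ]] [ 1.15389777 -0.01338473  1.14654885] [[ 0.07551617  0.85096739 -0.51976129]
 [ 0.99710301 -0.05968349  0.04715375]
 [ 0.00910514 -0.52181642 -0.85300921]]
top [[418.73453287   0.         320.53947535]
 [  0.         418.73453287 200.14015203]
 [  0.           0.           1.        ]] [0.37381831 0.03437974 1.43620227] [[-0.0158017  -0.99251183  0.12112211]
 [-0.99982252  0.01692733  0.00826994]
 [-0.01025829 -0.12096994 -0.99260316]]
{'K': array([[320.29693625,   0.        , 318.06244657],
       [  0.        , 320.29693625, 192.18985001],
       [  0.        ,   0.        ,   1.        ]]), 'tool_from_camera': array([[-1.55762349e-03, -9.58411962e-01, -2.85384099e-01,
         7.20854397e-02],
       [ 9.99998787e-01, -1.48903374e-03, -4.57326974e-04,
         4.54955258e-04],
       [ 1.33610906e-05, -2.85384465e-01,  9.58413119e-01,
        -1.53343213e-01],
       [ 0.00000000e+00,  0.00000000e+00,  0.00000000e+00,
         1.00000000e+00]])}
0.1 [[ 9.26495750e-01  3.76304561e-01 -7.08664363e-04]
 [ 3.76305225e-01 -9.26494368e-01  1.60105585e-03]
 [-5.40889234e-05 -1.75004554e-03 -9.99998467e-01]]
```

View pics/top0.png

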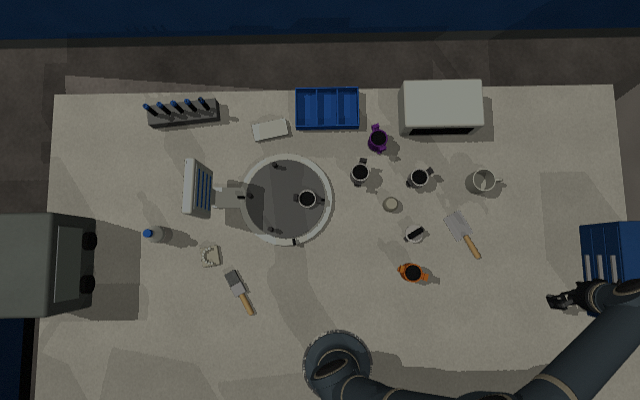

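View pics/scene0.png

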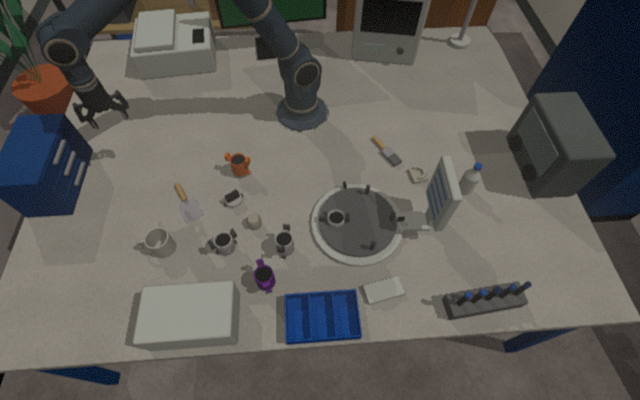

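Top view: aluminium cups at (360,172) and (419,178), and the cap at (415,233). The orange (413,272) and purple (377,138) cups are decoys, and the plain stub at (391,204) isn't part of the job. The dock is at (307,199), the load mark at (295,242), and the lamp is on the left at (200,187). Next I'll measure heights and view one enlarged crop.

```bash
cat > h.py <<'E'
from rig import *
import cv2, numpy as np
def cam(n):
    s=sense(); c=camera_params(n); p,d=camera(n)
    if n=="wrist":
        T=np.eye(4); T[:3,:3]=s["tcp_rot"]; T[:3,3]=s["position"]; M=T@c["tool_from_camera"]
        R,t=M[:3,:3],M[:3,3]
    else: R,t=np.array(c["rotation"]),np.array(c["position"])
    return p,d,np.array(c["K"]),R,t
def cloud(d,K,R,t):
    v,u=np.mgrid[:400,:640]
    P=np.stack([(u-K[0,2])/K[0,0]*d,(v-K[1,2])/K[1,1]*d,d],-1)@R.T+t
    P[d<=0]=np.nan; return P
def ray(u,v,z,K,R,t):
    r=R@np.array([(u-K[0,2])/K[0,0],(v-K[1,2])/K[1,1],1]); return t+r*(z-t[2])/r[2]
def down(yaw):  # tool x axis at yaw, tool z down
    c,s=np.cos(yaw),np.sin(yaw); return np.array([[c,s,0],[s,-c,0],[0,0,-1.]])
E
python3 - <<'E'
from h import *
for n in("top","scene"):
    p,d,K,R,t=cam(n); P=cloud(d,K,R,t)
    box=(250,120,520,290) if n=="top" else (140,140,420,300)
    a=p[box[1]:box[3],box[0]:box[2]]
    cv2.imwrite(f"pics/{n}c.png",cv2.resize(a,None,fx=2.8,fy=2.8,interpolation=cv2.INTER_CUBIC)[:,:,::-1])
    print(n,"bench",np.nanmedian(P[...,2][(abs(P[...,0]-.45)<.03)&(abs(P[...,1])<.05)]))
    m=((P[...,2]>.035)&(P[...,2]<.2)&(P[...,0]>.3)&(P[...,0]<.85)&(abs(P[...,1])<.5)).astype(np.uint8)
    k,l,st,c=cv2.connectedComponentsWithStats(m)
    for i in range(1,k):
        if st[i,4]<25: continue
        q=P[l==i]; z=q[:,2]; h=np.percentile(z,[50,75,95,99])
        top=q[z>h[2]-.02]
        print(c[i].round(),st[i,4],"z",h.round(3),"cen",np.mean([q.min(0),q.max(0)],0)[:2].round(3),"ext",np.ptp(q,0)[:2].round(3),p[l==i].mean(0).round())
E
```

```text
top bench 3.273482031618258e-05
[441. 118.] 2638 z [0.118 0.12  0.123 0.125] cen [ 0.807 -0.359] ext [0.087 0.261] [107. 109. 102.]
[201. 117.] 205 z [0.048 0.051 0.055 0.056] cen [0.837 0.448] ext [0.027 0.103] [55. 55. 52.]
[324. 123.] 197 z [0.043 0.045 0.048 0.049] cen [0.823 0.02 ] ext [0.052 0.22 ] [21. 47. 86.]
[378. 139.] 379 z [0.075 0.081 0.096 0.098] cen [ 0.743 -0.149] ext [0.09  0.059] [34. 19. 40.]
[360. 172.] 356 z [0.076 0.082 0.096 0.099] cen [ 0.629 -0.084] ext [0.091 0.057] [45. 44. 42.]
[274. 165.] 30 z [0.074 0.078 0.08  0.08 ] cen [0.663 0.198] ext [0.013 0.013] [32. 31. 30.]
[207. 194.] 536 z [0.144 0.17  0.194 0.199] cen [0.562 0.412] ext [0.158 0.033] [51. 56. 57.]
[419. 177.] 356 z [0.061 0.069 0.082 0.085] cen [ 0.612 -0.281] ext [0.061 0.086] [46. 45. 43.]
[475. 182.] 171 z [0.066 0.077 0.081 0.083] cen [ 0.597 -0.475] ext [0.074 0.049] [83. 82. 73.]
[306. 199.] 356 z [0.045 0.052 0.066 0.071] cen [0.549 0.093] ext [0.062 0.098] [45. 44. 42.]
[250. 196.] 37 z [0.071 0.076 0.08  0.081] cen [0.563 0.282] ext [0.02 0.03] [31. 30. 29.]
[391. 204.] 137 z [0.043
[... 1127 characters left out ...]
.092 0.059] [74. 71. 67.]
[163. 241.] 275 z [0.063 0.076 0.082 0.083] cen [ 0.6   -0.474] ext [0.076 0.051] [105. 102.  93.]
[223. 240.] 426 z [0.061 0.068 0.082 0.084] cen [ 0.613 -0.28 ] ext [0.061 0.089] [77. 74. 69.]
[372. 245.] 47 z [0.065 0.077 0.08  0.081] cen [0.664 0.203] ext [0.017 0.021] [55. 53. 51.]
[263. 274.] 451 z [0.075 0.082 0.096 0.099] cen [ 0.743 -0.147] ext [0.094 0.059] [58. 42. 62.]
[189. 296.] 2698 z [0.12  0.121 0.123 0.124] cen [ 0.809 -0.357] ext [0.082 0.259] [145. 146. 136.]
[320. 294.] 273 z [0.043 0.045 0.048 0.05 ] cen [0.822 0.021] ext [0.051 0.22 ] [ 53.  71. 108.]
[460. 293.] 164 z [0.05  0.051 0.054 0.055] cen [0.838 0.448] ext [0.023 0.101] [79. 77. 74.]
```

View pics/topc.png

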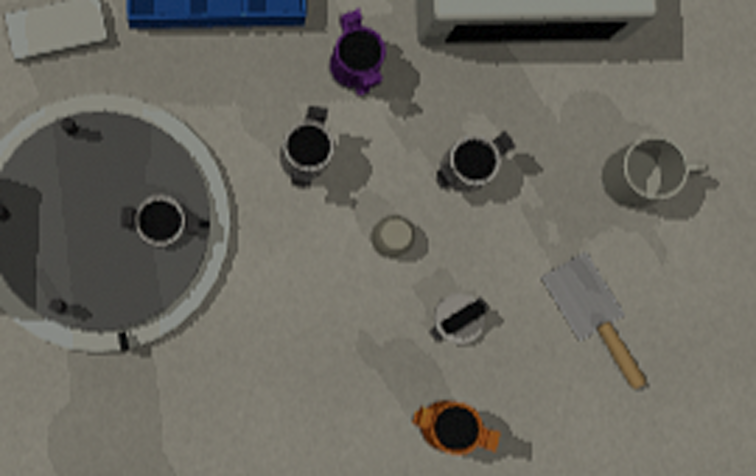

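Top crop: cup_tall (rim 82 mm) at crop (308,148), cup_mid (rim 68 mm) at (475,160) and the cap at (462,316). There is no short cup. The stub at (398,236) is plain. Next I'll fit the turntable from the pegs, dock and mark, and check reach along the peg_a arc.

```bash
cat >> h.py <<'E'
from scipy.optimize import least_squares
def table(P,guess=None,ax0=(.556,.169)):
    """axis xy + dock angle from peg tops & dock, from cloud list"""
    Q=np.vstack([p.reshape(-1,3) for p in P]); Q=Q[np.isfinite(Q[:,2])]
    r=np.hypot(Q[:,0]-ax0[0],Q[:,1]-ax0[1])
    return Q,r
def pose(P,c,zr,rad=.06):
    """cup pose: centre xy, claw-axis yaw, from points near c; zr = rim height (claws above it)"""
    Q=P.reshape(-1,3); Q=Q[np.isfinite(Q[:,2])]; Q=Q[np.hypot(Q[:,0]-c[0],Q[:,1]-c[1])<rad]
    C=Q[(Q[:,2]>zr+.007)&(Q[:,2]<zr+.022)]
    for _ in range(3):
        u=np.linalg.svd(C[:,:2]-C[:,:2].mean(0),full_matrices=False)[2][0]
        s=(C[:,:2]-C[:,:2].mean(0))@u
        a,b=C[s<0,:2].mean(0),C[s>0,:2].mean(0)
    cc=(a+b)/2; d=b-a; return cc,np.arctan2(d[1],d[0])%np.pi,np.hypot(*d),len(C)
E
python3 - <<'E'
from h import *
pegs={"a":(.663,.203),"b":(.56,.284),"c":(.447,.213)}
A=[]
for n in("top","scene"):
    p,d,K,R,t=cam(n); P=cloud(d,K,R,t); Q=P.reshape(-1,3)
    o=[]
    for k,c in pegs.items():
        q=Q[(np.hypot(Q[:,0]-c[0],Q[:,1]-c[1])<.03)&(Q[:,2]>.07)&(Q[:,2]<.09)]; o.append(q[:,:2].mean(0))
    dk,yw,L,N=pose(P,(.547,.094),.052); o.append(dk)
    o=np.array(o); A.append(o)
    def f(x):
        an=x[2]+np.radians([110,180,-110,0]); rr=np.array([.115,.115,.115,.075])
        return (x[:2]+rr[:,None]*np.c_[np.cos(an),np.sin(an)]-o).ravel()
    s=least_squares(f,[.556,.169,-1.6]); print(n,o.round(4).tolist(),"fit",s.x.round(4),"res mm",(s.fun*1e3).round(1),"dockyaw",yw,L,N)
    # marks: dark pixels on white base ring
    ax=s.x[:2]; g=p.max(2)
    uv=np.argwhere(np.isfinite(P[...,2]))
    r=np.hypot(P[...,0]-ax[0],P[...,1]-ax[1])
    for lo,hi in((.137,.165),):
        m=(r>lo)&(r<hi)&(P[...,2]<.06)&(g<(30 if n=="top" else 45))
        kk,l,st,c=cv2.connectedComponentsWithStats(m.astype(np.uint8))
        for i in range(1,kk):
            if st[i,4]>4:
                q=P[l==i].mean(0); print("  mark",c[i].round(1),st[i,4],q.round(4),"ang",np.arctan2(q[1]-ax[1],q[0]-ax[0]).round(3),"r",np.hypot(*(q[:2]-ax)).round(3))
    for nm,c,z in(("tall",(.629,-.084),.082),("mid",(.612,-.281),.068)): print(nm,pose(P,c,z))
# IK feasibility for peg arcs
ax=np.array([.556,.169])
for nm,a0,a1 in(("turn1",16,-70),("turn2",-70,-173)):
  for off in(0,180):
    print(nm,off,[None if (q:=inverse_kinematics(np.r_[ax+.115*np.array([np.cos(x),np.sin(x)]),.068],down(x+np.radians(off)))) is None else (round(q[0],2),round(q[6],2)) for x in np.radians(np.linspace(a0,a1,6))])
E
```

```text
top [[0.6631, 0.1984], [0.5609, 0.2806], [0.4484, 0.2129], [0.5492, 0.0919]] fit [ 0.5535  0.1664 -1.6355] res mm [ 0.7  0.2  0.1  0.5 -0.2 -0.3 -0.5 -0.4] dockyaw 1.4906804790379082 0.07870981788520531 49
  mark [240.9 196.7] 15 [0.5608 0.3149 0.0368] ang 1.522 r 0.149
  mark [293.8 241.6] 13 [0.407  0.1372 0.0387] ang -2.945 r 0.149
tall (array([ 0.63035454, -0.08413164]), np.float64(2.857994121996669), np.float64(0.07774765653056939), 56)
mid (array([ 0.61276719, -0.28163432]), np.float64(2.0834756007977586), np.float64(0.07809226757780231), 53)
scene [[0.6641, 0.2001], [0.5615, 0.2824], [0.4487, 0.2143], [0.549, 0.0939]] fit [ 0.5539  0.1681 -1.6369] res mm [ 0.2  0.1 -0.1  0.4 -0.1  0.2 -0.  -0.7] dockyaw 1.443101973573307 0.0785097996511141 51
  mark [344.3 184.8] 6 [0.4125 0.139  0.0385] ang -2.939 r 0.144
  mark [400.3 218.6] 11 [0.5619 0.3169 0.0329] ang 1.517 r 0.149
tall (array([ 0.63086966, -0.08335908]), np.float64(2.8585434801144123), np.float64(0.07821399795734828), 60)
mid (array([ 0.61292802, -0.28018737]), np.float64(2.068595481852853), np.float64(0.0787627438704555
[... 271 characters left out ...]
t64(0.18), np.float64(0.99)), (np.float64(0.24), np.float64(0.73)), (np.float64(0.28), np.float64(0.48)), (np.float64(0.31), np.float64(0.24)), (np.float64(0.32), np.float64(0.01)), (np.float64(0.31), np.float64(-0.24))]
turn2 0 [(np.float64(-0.9), np.float64(-2.19)), (np.float64(0.64), np.float64(2.21)), (np.float64(0.65), np.float64(1.82)), (np.float64(0.62), np.float64(1.41)), (np.float64(0.55), np.float64(0.97)), (np.float64(0.49), np.float64(0.48))]
turn2 180 [(np.float64(0.31), np.float64(-0.24)), (np.float64(0.29), np.float64(-0.56)), (np.float64(0.29), np.float64(-0.95)), (np.float64(0.3), np.float64(-1.4)), (np.float64(0.25), np.float64(-1.85)), (np.float64(0.1), np.float64(-2.25))]
```

The fits from both cameras agree: axis (0.5537, 0.1672), dock at -1.636 rad, and load direction about -2.953 rad taken from both marks. Now turn 1 with peg_a.

```bash
cat >> h.py <<'E'
AX=np.array([.5537,.1672]); LOAD=-2.953; T0=None
def pegpt(a,z=.068,r=.115): return np.r_[AX+r*np.array([np.cos(a),np.sin(a)]),z]
def fitdock():
    o=[]
    for n in("top","scene"):
        p,d,K,R,t=cam(n); P=cloud(d,K,R,t); o.append(P)
    return o
def st(m=""):
    s=sense(); print(m,"t",round(s["time_s"],1),"p",np.round(s["position"],4),"F",np.round(s["wrist_force"],1),"Tz",np.round(s["ft_torque"][2],2),"gap",round(s["finger_gap"],4),"gf",np.round(s["gripper_force"],1)); return s
E
python3 - <<'E'
from h import *
a0=-1.636+np.radians(110); dl=LOAD+1.636
a0e=a0+dl
s=sense(); move_l(s["position"]+[0,0,.08])
command_gripper(.045)
movep(pegpt(a0,.16),down(a0+np.pi)); st("above")
move_l(pegpt(a0),down(a0+np.pi),feed=.15); command_gripper(.01,30); st("grip")
N=9
for i in range(1,N+1):
    a=a0+dl*i/N; move_l(pegpt(a),down(a+np.pi),feed=.12)
st("turned"); command_gripper(.045); st()
move_l(pegpt(a0e,.2)); st()
movep([.45,-.35,.35],down(0.))if inverse_kinematics([.45,-.35,.35],down(0.)) is not None else None
A=[]
for n in("top","scene"):
    p,d,K,R,t=cam(n); P=cloud(d,K,R,t); Q=P.reshape(-1,3); o=[]
    phi=LOAD
    for da,z in((110,.07),(180,.07),(-110,.07)):
        c=AX+.115*np.array([np.cos(phi+np.radians(da)),np.sin(phi+np.radians(da))])
        q=Q[(np.hypot(Q[:,0]-c[0],Q[:,1]-c[1])<.03)&(Q[:,2]>.07)&(Q[:,2]<.09)]; o.append(q[:,:2].mean(0))
    dk=AX+.075*np.array([np.cos(phi),np.sin(phi)]); x=pose(P,dk,.052); o.append(x[0]); o=np.array(o)
    def f(x):
        an=x[2]+np.radians([110,180,-110,0]); rr=np.array([.115,.115,.115,.075])
        return (x[:2]+rr[:,None]*np.c_[np.cos(an),np.sin(an)]-o).ravel()
    s=least_squares(f,[*AX,phi]); print(n,s.x.round(4),(s.fun*1e3).round(1),x)
    for nm,c,z in(("tall",(.629,-.084),.082),("mid",(.612,-.281),.068)): print(nm,pose(P,c,z))
    Qc=P[(p.max(2)<60)&(P[...,2]>.035)&(P[...,2]<.06)]; Qc=Qc[(np.hypot(Qc[:,0]-.428,Qc[:,1]+.266)<.06)]; 
    u=np.linalg.svd(Qc[:,:2]-Qc[:,:2].mean(0),full_matrices=False)[2][0]; print("cap",Qc.mean(0),np.arctan2(u[1],u[0])%np.pi,len(Qc))
    if n=="top": cv2.imwrite("pics/top1.png",p[:,:,::-1])
st()
E
```

```text
above t 4.7 p [0.6646 0.1983 0.16  ] F [-0.4  0.8 -0.4] Tz -0.02 gap 0.0453 gf 0.0
grip t 5.9 p [0.6642 0.1994 0.0683] F [ 1.  -0.1  0.2] Tz -0.03 gap 0.0101 gf 0.0
turned t 8.6 p [0.6133 0.0692 0.0682] F [ 1.1 -0.  -0.3] Tz -0.02 gap 0.0102 gf 0.0
 t 9.1 p [0.6128 0.0686 0.068 ] F [0.  0.5 0.8] Tz -0.01 gap 0.0447 gf 0.0
 t 10.1 p [0.6119 0.0681 0.199 ] F [ 0.1  0.2 -0.5] Tz 0.05 gap 0.0448 gf 0.0<stdin>:20: RuntimeWarning: Mean of empty slice.
  ret = um.true_divide(
h.py:29: RuntimeWarning: Mean of empty slice.
  u=np.linalg.svd(C[:,:2]-C[:,:2].mean(0),full_matrices=False)[2][0]
Traceback (most recent call last):
  File "h.py", line 29, in pose
    u=np.linalg.svd(C[:,:2]-C[:,:2].mean(0),full_matrices=False)[2][0]
      ~~~~~~~~~~~~~~~~~~~~~~~~~~~~~~~~~~~~~~~~~~~~~~~~~~~~~~~~~~~~~^^^
IndexError: index 0 is out of bounds for axis 0 with size 0
```

The gripper closed to 10 mm with no force, so it missed the peg. I'll look.

```bash
python3 - <<'E'
from h import *
s=st(); print(s["tcp_rot"].round(2),s["joint_pos"])
p=cam("top")[0]; q=cam("scene")[0]
a=np.vstack([cv2.resize(p[110:290,200:500],None,fx=1.8,fy=1.5),cv2.resize(q[100:300,160:460],None,fx=1.8,fy=1.5)])
cv2.imwrite("pics/look1.png",a[:,:,::-1]); print(a.shape)
E
```

```text
t 11.9 p [ 0.4508 -0.3487  0.3494] F [ 0.3 -0.5 -0.3] Tz 0.04 gap 0.0449 gf 0.0
[[ 1.  0. -0.]
 [ 0. -1.  0.]
 [-0. -0. -1.]] [ 0.73422287  0.21950987 -0.18302216  1.59680158  0.04012548  1.3300254
 -1.02206835]
(570, 540, 3)
```

View pics/look1.png

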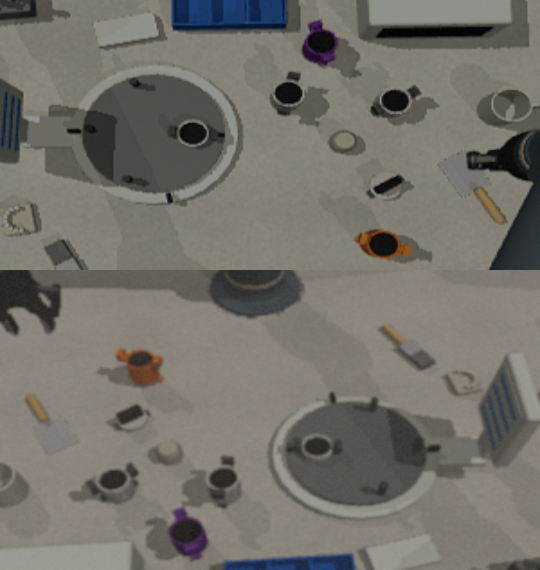

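The table hasn't moved: dock still at (192,132) in the upper half, pegs in place. I'll go back down over peg_a and look through the wrist camera before closing.

```bash
python3 - <<'E'
from h import *
a0=-1.636+np.radians(110)
movep(pegpt(a0,.16),down(a0+np.pi))
move_l(pegpt(a0,.1),feed=.15); st()
p,d,K,R,t=cam("wrist"); move_l(pegpt(a0,.068),feed=.1); st()
p2=cam("wrist")[0]; q=cam("scene")[0]
a=np.vstack([np.hstack([cv2.resize(p,(400,250)),cv2.resize(p2,(400,250))]),cv2.resize(q[150:290,240:480],(800,350))[:,:]])
cv2.imwrite("pics/look2.png",a[:,:,::-1])
E
```

```text
t 14.7 p [0.6642 0.1995 0.1002] F [ 0.2 -0.4  0.7] Tz -0.02 gap 0.0449 gf 0.0
 t 15.2 p [0.6637 0.1993 0.0671] F [ 0.4 -0.3 -0.1] Tz 0.03 gap 0.0449 gf 0.0
```

View pics/look2.png

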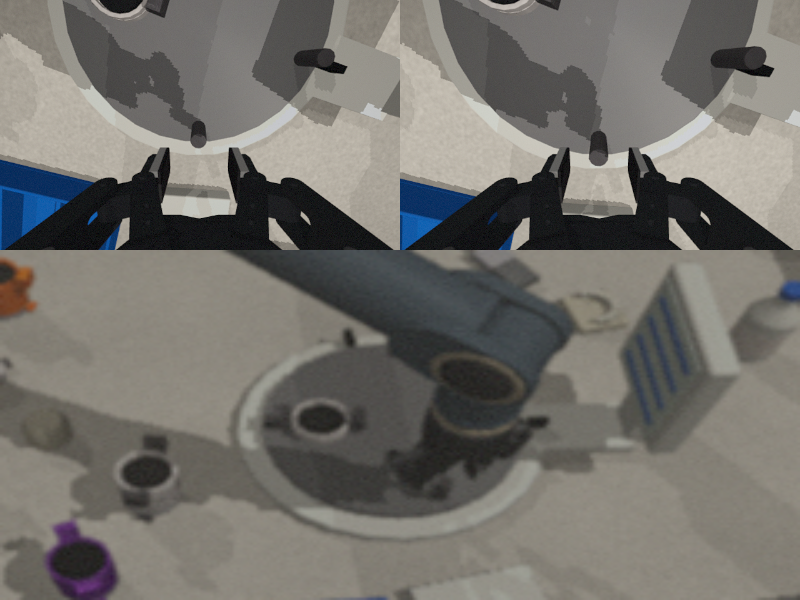

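In the wrist views the peg top (598,157) lies between the fingers, but the fingertips (~150 scaled) look farther back than stated. I'll check with depth and a gentle closed-finger touch on the disc.

```bash
python3 - <<'E'
from h import *
a0=-1.636+np.radians(110)
def tips(m):
    p,d,K,R,t=cam("wrist"); s=sense(); P=(cloud(d,K,R,t)-s["position"])@s["tcp_rot"]
    k=np.isfinite(P[...,2])&(P[...,2]<.03)&(abs(P[...,1])<.06)&(abs(P[...,0])<.03)&(P[...,2]>-.09); Q=P[k]
    print(m,len(Q), None if len(Q)==0 else (np.percentile(Q[:,2],[50,90,99,100]).round(4),Q[np.argsort(Q[:,2])[-3:]].round(3).tolist()))
move_l(pegpt(a0,.14),feed=.2); tips("half")
command_gripper(.0); st("closed"); tips("shut")
pp=pegpt(a0,.14,.07); move_l(pp,feed=.2)
r=move_l(np.r_[pp[:2],.045],feed=.04,until_force=4); st(r)
move_l(pp,feed=.2)
command_gripper(.02); tips("20mm"); st()
r=move_l(np.r_[pp[:2],.045],feed=.04,until_force=4); st(r); move_l(pp,feed=.2)
E
```

```text
half 27320 (array([-0.072 , -0.0453, -0.021 , -0.0139]), [[-0.004, -0.023, -0.014], [0.0, -0.023, -0.014], [-0.0, -0.023, -0.014]])
closed t 16.4 p [0.664  0.1994 0.1398] F [0.2 0.2 0.7] Tz -0.01 gap 0.0001 gf 0.0
shut 28913 (array([-0.0761, -0.0544, -0.0217, -0.0131]), [[0.011, -0.002, -0.014], [0.011, 0.006, -0.014], [0.011, 0.005, -0.013]])
False t 19.4 p [0.621  0.1869 0.0452] F [-0.5  0.  -0. ] Tz 0.08 gap 0.0004 gf 0.0
20mm 30221 (array([-0.0744, -0.0485, -0.0193, -0.0098]), [[0.004, -0.01, -0.01], [0.004, 0.01, -0.01], [0.004, 0.01, -0.01]])
 t 20.4 p [0.6206 0.1867 0.1392] F [0.2 0.6 0.2] Tz 0.03 gap 0.0201 gf 0.0
False t 22.9 p [0.621  0.1868 0.0451] F [-1.1  0.9  0.6] Tz 0.03 gap 0.0198 gf 0.0
```

The real fingertips sit about 38 mm behind the stated spot. I'll measure the offset exactly by touching the disc.

```bash
python3 - <<'E'
from h import *
a0=-1.636+np.radians(110)
pp=pegpt(a0,.06,.07); move_l(pp,feed=.2)
for g in(0.,.02,.06):
    command_gripper(g)
    r=move_l(np.r_[pp[:2],.0],feed=.03,until_force=4); st((g,r)); move_l(np.r_[pp[:2],.06],feed=.2)
    if not r: break
E
```

```text
(0.0, True) t 25.6 p [0.6209 0.1868 0.0214] F [-0.8 -0.6  4.9] Tz 0.02 gap -0.0001 gf 2.3
(0.02, True) t 27.6 p [0.6209 0.1869 0.0215] F [-0.9 -1.4  5.9] Tz -0.03 gap 0.0198 gf 2.5
(0.06, True) t 29.7 p [0.6208 0.1868 0.0162] F [-0.3 -1.   4.8] Tz -0.03 gap 0.0599 gf 2.6
```

Fingertips are 10.6 mm behind the TCP when shut and 15.8 mm at 60 mm opening. I'll redo turn 1 lower.

```bash
cat >> h.py <<'E'
PHI=[110,180,-110,0]
def measure(phi,show=True):
    res=[];o2=[]
    for n in("top","scene"):
        p,d,K,R,t=cam(n); P=cloud(d,K,R,t); Q=P.reshape(-1,3); o=[];rr=[];an=[]
        for da in(110,180,-110):
            c=pegpt(phi+np.radians(da))[:2]
            q=Q[(np.hypot(Q[:,0]-c[0],Q[:,1]-c[1])<.03)&(Q[:,2]>.07)&(Q[:,2]<.09)]
            if len(q)>8: o.append(q[:,:2].mean(0)); rr.append(.115); an.append(np.radians(da))
        try: o.append(pose(P,pegpt(phi,0,.075)[:2],.052)[0]); rr.append(.075); an.append(0)
        except Exception: pass
        o=np.array(o);rr=np.array(rr);an=np.array(an)
        s=least_squares(lambda x:(x[:2]+rr[:,None]*np.c_[np.cos(an+x[2]),np.sin(an+x[2])]-o).ravel(),[*AX,phi])
        print(n,"axis,dock angle",s.x.round(4),"res",(s.fun*1e3).round(1)); o2.append(P)
    return o2
def cups(Ps):
    for P in Ps:
        for nm,c,z in(("tall",(.629,-.084),.082),("mid",(.612,-.281),.068)):
            try: print(nm,pose(P,c,z,.08))
            except Exception as e: print(nm,"?")
E
python3 - <<'E'
from h import *
a0=-1.636+np.radians(110); dl=LOAD+1.636; a0e=a0+dl
command_gripper(.035)
move_l(pegpt(a0,.12),feed=.2); move_l(pegpt(a0,.03),feed=.15); command_gripper(.01,40); s=st("grip")
if s["finger_gap"]<.013: raise SystemExit
N=9
for i in range(1,N+1):
    a=a0+dl*i/N; move_l(pegpt(a,.03),down(a+np.pi),feed=.12)
sleep(.3); st("turned"); command_gripper(.035); move_l(pegpt(a0e,.15),feed=.25); st()
movep([.35,-.45,.35],down(0.))
cups(measure(LOAD)); st()
E
```

```text
grip t 32.0 p [0.6649 0.1999 0.0316] F [ 0.2 -0.6  4.5] Tz -0.0 gap 0.0148 gf 39.1
turned t 35.0 p [0.6137 0.0682 0.0315] F [-0.4 -0.8  6.9] Tz -0.03 gap 0.0147 gf 40.1
 t 36.0 p [0.6121 0.0679 0.1495] F [-0.6 -0.3 -0.8] Tz -0.01 gap 0.0354 gf 0.0
top axis,dock angle [ 0.5531  0.1669 -2.9602] res [ 0.3 -0.1 -0.  -0.1 -0.1 -0.  -0.2  0.2]
scene axis,dock angle [ 0.5545  0.1681 -2.9545] res [-0.5 -0.3  0.3  0.2 -0.3  0.2  0.5 -0.1]
tall (array([ 0.60530931, -0.06348483]), np.float64(2.881016452863916), np.float64(0.07782189936695258), 55)
mid (array([ 0.61253644, -0.28167025]), np.float64(2.079557048175297), np.float64(0.07924936483708495), 56)
tall (array([ 0.60591494, -0.061672  ]), np.float64(2.88949841444621), np.float64(0.0790889714864956), 58)
mid (array([ 0.61283473, -0.28044081]), np.float64(2.0559054886127783), np.float64(0.07844130720009863), 53)
 t 38.3 p [ 0.3508 -0.4492  0.3497] F [-1.4  0.6 -0.1] Tz 0.01 gap 0.0351 gf 0.0
```

The turntable stands at the load mark (within 0.01 rad). The tall cup has been knocked to (0.6056, -0.0626). Next: pick it up and lock it in the dock.

```bash
cat >> h.py <<'E'
DK=np.array([.4801,.1537]); DY=-2.957+np.pi
def pick(xy,yaw,h=.013,op=.08,grip=60,zc=.14):
    command_gripper(op); movep(np.r_[xy,zc],down(yaw)); move_l(np.r_[xy,h],down(yaw),feed=.12); st("down")
    command_gripper(max(0,.0) if op<.06 else .04,grip); s=st("grip"); return s
def rot(xy,z,y0,y1,n=6):
    for i in range(1,n+1):
        y=y0+(y1-y0)*i/n; move_l(np.r_[xy,z],down(y),feed=.1)
def lower(xy,zseat):
    """descend to contact, small search if it hangs above"""
    for dx,dy in[(0,0),(.0015,0),(-.0015,0),(0,.0015),(0,-.0015),(.002,.002),(-.002,.002),(.002,-.002),(-.002,-.002)]:
        p=np.r_[xy+np.array([dx,dy]),zseat+.012]; move_l(p,feed=.1)
        r=move_l(np.r_[p[:2],zseat-.004],feed=.025,until_force=8); s=st((dx,dy,r))
        if s["position"][2]<zseat+.0025: return p[:2],s["position"][2]
    return None,None
E
python3 - <<'E'
from h import *
xy=np.array([.6056,-.0626]); s=pick(xy,2.885-np.pi)
if not .055<s["finger_gap"]<.064: raise SystemExit
move_l(np.r_[xy,.17],feed=.2); st("lift")
y0=DY+np.pi/2
movep(np.r_[DK,.17],down(y0)); move_l(np.r_[DK,.085],feed=.15); st("over")
q,z=lower(DK,.059); st("low")
print(q,z)
E
```

```text
down t 41.9 p [ 0.6063 -0.0625  0.0138] F [0.4 0.1 1. ] Tz -0.01 gap 0.0799 gf 0.0
grip t 42.2 p [ 0.6063 -0.0628  0.0142] F [-2.  -1.   5.5] Tz 0.01 gap 0.059 gf 57.4
lift t 43.1 p [ 0.6044 -0.063   0.1684] F [-0.5  0.3 -2.9] Tz -0.0 gap 0.0594 gf 57.4
over t 45.0 p [0.4806 0.1542 0.0856] F [-0.4  0.5 -1.8] Tz 0.02 gap 0.0589 gf 57.1
(0, 0, True) t 45.8 p [0.4803 0.1537 0.0602] F [-0.6 -0.6  7.6] Tz -0.06 gap 0.0592 gf 58.0
low t 45.8 p [0.4803 0.1537 0.0602] F [-0.6 -0.6  7.6] Tz -0.06 gap 0.0592 gf 58.0
[0.4801 0.1537] 0.06022784371782609
```

It seated at exactly the expected height (0.0602). Now the quarter-turn.

```bash
python3 - <<'E'
from h import *
y0=DY+np.pi/2
for k in(15,30,45,60,75,85,90,93):
    move_l(np.r_[DK,.060],down(y0-np.radians(k)),feed=.1); s=st(k)
    R=s["tcp_rot"]; 
print("yaw lag",np.degrees(np.arctan2(R[1,0],R[0,0])-(y0-np.radians(93))))
command_gripper(.08); move_l(np.r_[DK,.17],feed=.2)
movep([.35,-.45,.35],down(0.))
Ps=measure(LOAD)
for P in Ps: print("placed",pose(P,DK,.046+.082,.06)); 
cups(Ps)
p=cam("top")[0]; q=cam("scene")[0]
cv2.imwrite("pics/l3.png",np.hstack([cv2.resize(p[140:260,240:400],(400,300)),cv2.resize(q[150:270,260:420],(400,300))])[:,:,::-1])
st()
E
```

```text
15 t 46.2 p [0.4804 0.1541 0.0603] F [0.3 0.4 2.1] Tz -0.03 gap 0.0591 gf 57.5
30 t 46.6 p [0.4801 0.1539 0.0602] F [-1.5 -0.2  4.2] Tz -0.01 gap 0.0588 gf 57.8
45 t 47.1 p [0.4806 0.1546 0.0603] F [0.3 0.8 3. ] Tz -0.08 gap 0.0591 gf 57.7
60 t 47.5 p [0.4807 0.1544 0.0602] F [1.6 3.4 2. ] Tz -0.02 gap 0.0586 gf 57.7
75 t 47.9 p [0.4803 0.1538 0.0602] F [0.4 2.1 3.9] Tz -0.04 gap 0.0589 gf 57.8
85 t 48.2 p [0.48   0.1534 0.0601] F [-0.9  1.7  8.1] Tz -0.11 gap 0.059 gf 58.0
90 t 48.5 p [0.4801 0.1534 0.0601] F [0.8 1.4 5.8] Tz -0.15 gap 0.0589 gf 58.3
93 t 48.7 p [0.4801 0.1537 0.0601] F [0.4 0.7 6. ] Tz -0.1 gap 0.0591 gf 58.3
yaw lag 0.2561234087304187
top axis,dock angle [ 0.5508  0.1617 -2.9762] res [ 1.3 -3.4 -2.5 -0.7 -6.  -3.9  7.3  8. ]
scene axis,dock angle [ 0.5612  0.1649 -2.9769] res [  9.8  -1.5   6.1   0.5   2.8  -2.2 -18.7   3.3]
placed (array([0.4797515 , 0.15359817]), np.float64(0.1346309923978275), np.float64(0.07773774036262908), 59)
placed (array([0.48026975, 0.15508646]), np.float64(0.12337987003639483), np.float64(0.0784644987145985), 56)
tall ?
mid (array([ 0.61282713, -0.28134565]), np.float64(2.07473239182644), np.float64(0.07801949560825712), 59)
tall ?
mid (array([ 0.61284665, -0.28024042]), np.float64(2.0636862201356205), np.float64(0.0787623687344753), 55)
 t 52.2 p [ 0.3505 -0.4494  0.3499] F [-0.4  0.5  0. ] Tz 0.03 gap 0.0802 gf 0.0h.py:29: RuntimeWarning: Mean of empty slice.
  u=np.linalg.svd(C[:,:2]-C[:,:2].mean(0),full_matrices=False)[2][0]
  ret = um.true_divide(
```

View pics/l3.png

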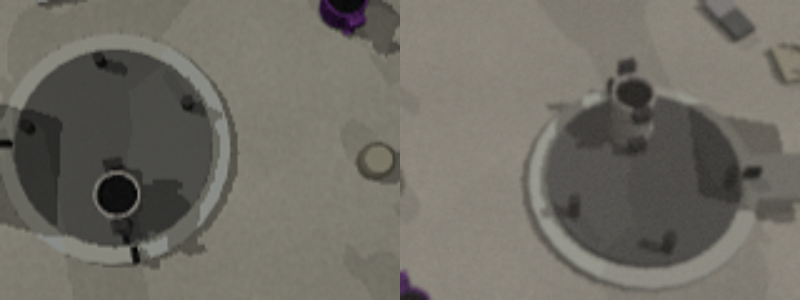

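The cup stands in the dock at (117,193) in the left image, claws radial. The torque at the end of the turn (0.1–0.15 Nm) gave no clear stop. I'll re-measure the table from the pegs only, then regrip and turn on until the stop is felt.

```bash
cat >> h.py <<'E'
def tang(phi):
    for n in("top","scene"):
        p,d,K,R,t=cam(n); P=cloud(d,K,R,t).reshape(-1,3); e=[]
        for da in(110,180,-110):
            c=pegpt(phi+np.radians(da))[:2]; q=P[(np.hypot(*(P[:,:2]-c).T)<.025)&(P[:,2]>.07)&(P[:,2]<.085)]
            if len(q)>8:
                v=q[:,:2].mean(0)-AX; e.append((np.arctan2(v[1],v[0])-phi-np.radians(da)+np.pi)%(2*np.pi)-np.pi)
        print(n,"dock angle by peg",(phi+np.array(e)).round(3))
def turn_to_stop(xy,z,y0,lim=.35,maxdeg=14,step=2):
    b=sense()["ft_torque"][2]
    for k in range(step,maxdeg+1,step):
        move_l(np.r_[xy,z],down(y0-np.radians(k)),feed=.1); sleep(.1); s=st(k)
        if abs(s["ft_torque"][2]-b)>lim: return k
E
python3 - <<'E'
from h import *
tang(LOAD)
y=DY
movep(np.r_[DK,.17],down(y)); move_l(np.r_[DK,.060],feed=.15); command_gripper(.04,60); st("grip")
k=turn_to_stop(DK,.060,y); print(k)
command_gripper(.08); st("open"); move_l(np.r_[DK,.17],feed=.2); movep([.35,-.45,.35],down(0.))
tang(LOAD)
for n in("top","scene"):
    p,d,K,R,t=cam(n); P=cloud(d,K,R,t); print(pose(P,DK,.128))
st()
E
```

```text
top dock angle by peg [-3.012 -3.019 -3.003]
scene dock angle by peg [-2.999 -3.003 -3.017]
grip t 55.8 p [0.4808 0.1539 0.0613] F [-0.  -1.1  4.8] Tz -0.05 gap 0.059 gf 62.8
2 t 56.2 p [0.4809 0.1547 0.0613] F [-1.2  1.8  7.4] Tz -0.1 gap 0.0593 gf 63.4
4 t 56.5 p [0.4811 0.1557 0.0613] F [0.2 3.3 6.3] Tz 0.1 gap 0.059 gf 63.5
6 t 56.9 p [0.4812 0.1568 0.0613] F [0.1 5.7 5.3] Tz 0.24 gap 0.059 gf 63.5
8 t 57.2 p [0.481  0.1589 0.0614] F [-0.1  8.9  2.7] Tz 0.53 gap 0.059 gf 63.7
8
open t 57.6 p [0.48   0.1526 0.0596] F [-0.1 -0.5  0.3] Tz 0.08 gap 0.0802 gf 0.0
top dock angle by peg [-3.043 -3.042 -3.037]
scene dock angle by peg [-3.023 -3.025 -3.04 ]
(array([0.47963689, 0.1592848 ]), np.float64(3.139282598451106), np.float64(0.07826788440330242), 56)
(array([0.48026481, 0.15972151]), np.float64(0.0028213788903521764), np.float64(0.07900911504712041), 53)
 t 60.8 p [ 0.3506 -0.4493  0.35  ] F [-0.6  0.6 -1.4] Tz 0.03 gap 0.0801 gf 0.0
```

The stop was already reached in the first pass; pushing on swung the table to about -3.037 rad. I'll bring it back to the load mark with peg_a, then check the fit from near with the wrist camera.

```bash
python3 - <<'E'
from h import *
a0=-3.037+np.radians(110); a1=LOAD+np.radians(110)
command_gripper(.04); movep(pegpt(a0,.19),down(a0+np.pi)); move_l(pegpt(a0,.03),feed=.15); command_gripper(.01,40); st("grip")
for i in range(1,3):
    a=a0+(a1-a0)*i/2; move_l(pegpt(a,.03),down(a+np.pi),feed=.1)
command_gripper(.04); move_l(pegpt(a1,.2),feed=.25)
movep(np.r_[DK,.26],down(DY+np.pi/2)); st()
p,d,K,R,t=cam("wrist"); P=cloud(d,K,R,t)
print(pose(P,DK,.128))
cv2.imwrite("pics/w4.png",cv2.resize(p[90:300,190:450],None,fx=2.5,fy=2.5,interpolation=cv2.INTER_CUBIC)[:,:,::-1])
E
```

```text
grip t 64.9 p [0.6048 0.064  0.031 ] F [-0.6 -1.3  5. ] Tz 0.01 gap 0.0146 gf 39.3
 t 67.3 p [0.4804 0.1525 0.259 ] F [ 0.3 -1.1  0.7] Tz 0.03 gap 0.0402 gf 0.0
(array([0.48174325, 0.15284159]), np.float64(0.08919038598278543), np.float64(0.07763523194046283), 751)
```

View pics/w4.png

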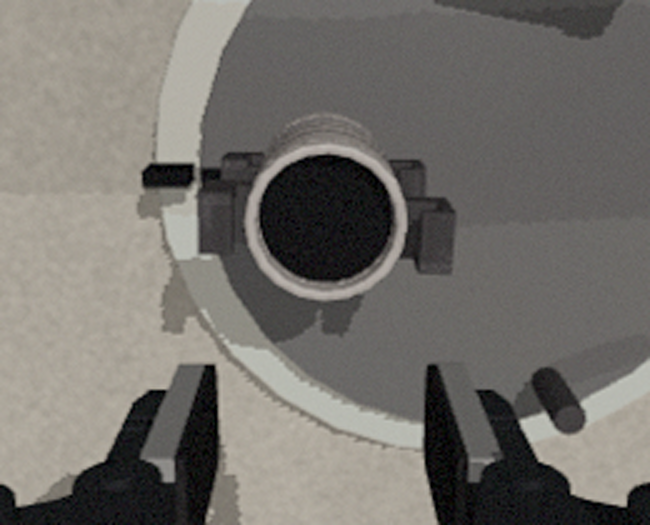

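Near view: the cup's claws at (217,215) and (437,235) are turned about 5° clockwise past the dock's claws (about level at 160–165), because the push used up the plug's play. I'll ease it back to parallel.

```bash
cat >> h.py <<'E'
def look(xy,zr,yaw,z,name=None):
    movep(np.r_[xy,z],down(yaw)); sleep(.2)
    p,d,K,R,t=cam("wrist"); P=cloud(d,K,R,t); r=pose(P,xy,zr); print("wrist pose",r)
    if name: cv2.imwrite(name,cv2.resize(p[90:300,190:450],None,fx=2.5,fy=2.5,interpolation=cv2.INTER_CUBIC)[:,:,::-1])
    return r
E
python3 - <<'E'
from h import *
c=np.array([.4801,.1532]); y=.089
command_gripper(.08); movep(np.r_[c,.19],down(y)); move_l(np.r_[c,.061],feed=.15); command_gripper(.04,50); st("grip")
move_l(np.r_[c,.060],down(.13),feed=.1); move_l(np.r_[c,.060],down(.172),feed=.1); st("rot")
command_gripper(.08); move_l(np.r_[c,.19],feed=.2)
look(c,.128,.189+np.pi/2,.26,"pics/w5.png")
movep([.35,-.45,.35],down(0.)); tang(LOAD)
for n in("top","scene"):
    p,d,K,R,t=cam(n); P=cloud(d,K,R,t); print(pose(P,DK,.128)); print("mid",pose(P,(.6128,-.281),.068,.08))
    Qc=P[(p.max(2)<60)&(P[...,2]>.035)&(P[...,2]<.06)]; Qc=Qc[(np.hypot(Qc[:,0]-.428,Qc[:,1]+.266)<.08)]
    u=np.linalg.svd(Qc[:,:2]-Qc[:,:2].mean(0),full_matrices=False)[2][0]; print("cap",Qc.mean(0),np.arctan2(u[1],u[0])%np.pi,len(Qc))
st()
E
```

```text
grip t 70.5 p [0.4808 0.1533 0.0622] F [-0.9 -0.6  5.2] Tz -0.02 gap 0.059 gf 52.5
rot t 71.0 p [0.4816 0.154  0.0621] F [-2.2 -1.2 12. ] Tz 0.15 gap 0.0592 gf 53.1
wrist pose (array([0.48252624, 0.1540203 ]), np.float64(0.17366098729132234), np.float64(0.07775457240892797), 753)
top dock angle by peg [-2.968 -2.96  -2.955]
scene dock angle by peg [-2.946 -2.957 -2.96 ]
(array([0.48140119, 0.15402117]), np.float64(0.1808351944575679), np.float64(0.07779120275394523), 57)
mid (array([ 0.612704  , -0.28184206]), np.float64(2.0670597322972224), np.float64(0.07862901997097127), 54)
cap [ 0.42825737 -0.26472784  0.04933109] 2.1013311113672826 80
(array([0.48172219, 0.15520178]), np.float64(0.1684315243776173), np.float64(0.07921219688895516), 57)
mid (array([ 0.6127716 , -0.28035955]), np.float64(2.058071728719587), np.float64(0.07844438061822973), 54)
cap [ 0.43376137 -0.26345239  0.04556309] 2.1204448037639976 67
 t 76.2 p [ 0.3506 -0.4493  0.3501] F [-0.2  0.9  0.3] Tz -0.01 gap 0.0799 gf 0.0
```

View pics/w5.png

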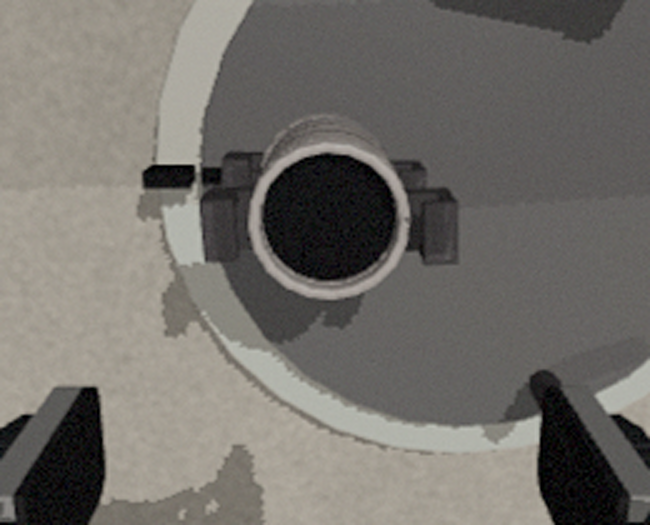

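The cup is parallel now (0.174 against 0.186), with the pointer lined up with the mark at (168,175). Next, cup_mid.

```bash
cat >> h.py <<'E'
def place(C,yb,zs,zo=.17):
    y0=yb+np.pi/2
    movep(np.r_[C,zs+.06],down(y0)); q,z=lower(C,zs); print("low",q,z)
    if q is None: return False
    for k in(15,30,45,60,75,84,88,90):
        move_l(np.r_[C,zs],down(y0-np.radians(k)),feed=.1); s=st(k)
        if k>80 and abs(s["ft_torque"][2])>.3: break
    return True
E
python3 - <<'E'
from h import *
xy=np.array([.6127,-.2811]); s=pick(xy,2.065)
if not .055<s["finger_gap"]<.064: raise SystemExit
move_l(np.r_[xy,.24],feed=.2); st("lift")
C=np.array([.4815,.1539])
if place(C,.174,.1355):
    command_gripper(.08); move_l(np.r_[C,.23],feed=.2)
    look(C,.190,.189+np.pi/2,.32,"pics/w6.png"); 
    movep([.35,-.45,.35],down(0.)); tang(LOAD)
st()
E
```

```text
down t 79.0 p [ 0.6134 -0.2811  0.014 ] F [-0.  -0.6  0.1] Tz 0.02 gap 0.0805 gf 0.0
grip t 79.3 p [ 0.6136 -0.2811  0.0143] F [1.4 0.9 4.5] Tz -0.03 gap 0.0589 gf 64.7
lift t 80.6 p [ 0.6119 -0.2813  0.2382] F [-0.1 -0.  -1.5] Tz -0.01 gap 0.0592 gf 64.6
(0, 0, True) t 83.4 p [0.4816 0.1539 0.1362] F [-0.9 -0.6  6.2] Tz 0.02 gap 0.059 gf 64.9
low [0.4815 0.1539] 0.1361667153441314
15 t 83.8 p [0.4822 0.1542 0.1362] F [ 0.9 -1.   6.6] Tz -0.05 gap 0.0589 gf 65.1
30 t 84.2 p [0.4821 0.1544 0.1362] F [-0.2 -0.5  6.9] Tz -0.04 gap 0.0588 gf 65.1
45 t 84.6 p [0.4821 0.1546 0.1361] F [-0.2 -0.1  6.6] Tz -0.04 gap 0.0591 gf 65.2
60 t 85.0 p [0.482  0.1547 0.1361] F [-0.5 -1.3  6. ] Tz -0.04 gap 0.059 gf 65.2
75 t 85.5 p [0.4822 0.1547 0.1361] F [-0.4 -0.4  6.8] Tz -0.03 gap 0.0592 gf 65.2
84 t 85.8 p [0.4823 0.1548 0.1361] F [0.6 0.4 6. ] Tz -0.05 gap 0.0588 gf 65.2
88 t 86.0 p [0.4822 0.1549 0.1361] F [ 0.2 -0.4  7. ] Tz -0.04 gap 0.0589 gf 65.2
90 t 86.3 p [0.4821 0.1548 0.1361] F [-0.1 -0.5  6.7] Tz -0.08 gap 0.059 gf 65.3
wrist pose (array([0.4804885 , 0.15416279]), np.float64(0.17539052021164717), np.float64(0.07775552230804122), 739)
top dock angle by peg [-3.005 -2.996 -2.996]
scene dock angle by peg [-2.983 -2.99  -2.995]
 t 91.2 p [ 0.351  -0.4489  0.3501] F [ 0.5  0.2 -0.3] Tz 0.0 gap 0.08 gf 0.0
```

View pics/w6.png

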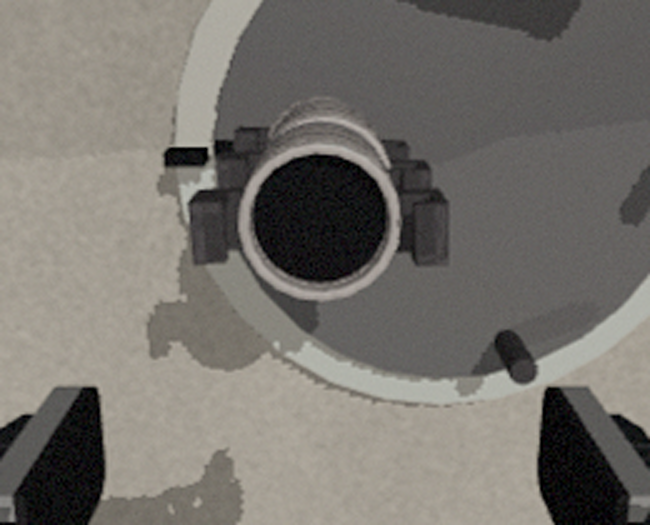

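The stack is parallel: claws at (210,225) and (430,232), dock and tall claws in line behind. The table drifted 2° while locking, which is fine. Now the cap, measured with the wrist camera.

```bash
python3 - <<'E'
from h import *
movep([.430,-.265,.19],down(2.11)); command_gripper(.05); sleep(.2)
p,d,K,R,t=cam("wrist"); P=cloud(d,K,R,t); Q=P[np.isfinite(P[...,2])]; Q=Q[(np.hypot(Q[:,0]-.43,Q[:,1]+.265)<.06)&(Q[:,2]>.044)&(Q[:,2]<.06)]
r=cv2.minAreaRect((Q[:,:2]*1e3).astype(np.float32)); b=cv2.boxPoints(r); e=max((b[1]-b[0],b[2]-b[1]),key=np.linalg.norm)
c=np.array(r[0])/1e3; yaw=np.arctan2(e[1],e[0])%np.pi; print(c,r[1],yaw,len(Q))
if not(40<max(r[1])<60 and 1.9<yaw<2.4): raise SystemExit
s=pick(c,yaw,h=.0125,op=.05,zc=.12)
if not .015<s["finger_gap"]<.021: raise SystemExit
zs=.184+s["position"][2]; move_l(np.r_[c,.30],feed=.2); st("lift")
C=np.array([.481,.1542])
if place(C,.175,zs-.0007): st("placed")
E
```

```text
[ 0.42930664 -0.26762183] (17.784013748168945, 50.24704360961914) 2.1236913 961
down t 94.7 p [ 0.43   -0.2677  0.0132] F [-0.7  0.3  0.8] Tz 0.01 gap 0.0504 gf 0.0
grip t 95.1 p [ 0.4297 -0.2679  0.0131] F [-0.2 -1.1  4.7] Tz -0.0 gap 0.0167 gf 59.0
lift t 96.7 p [ 0.4286 -0.2675  0.2989] F [-0.4  0.5 -1.2] Tz -0.03 gap 0.0169 gf 58.5
(0, 0, True) t 99.4 p [0.4811 0.1542 0.1971] F [0.5 0.4 6.1] Tz -0.02 gap 0.0169 gf 59.4
low [0.481  0.1542] 0.1970617946254507
15 t 99.8 p [0.4816 0.1546 0.1971] F [0.4 0.4 5.3] Tz -0.08 gap 0.017 gf 59.4
30 t 100.2 p [0.4815 0.1547 0.197 ] F [ 0.6 -0.1  6.1] Tz -0.06 gap 0.0167 gf 59.6
45 t 100.6 p [0.4815 0.1548 0.197 ] F [0.  0.1 6.9] Tz -0.11 gap 0.0169 gf 59.6
60 t 101.0 p [0.4815 0.1549 0.197 ] F [-0.1  0.1  6.4] Tz -0.11 gap 0.0174 gf 59.6
75 t 101.4 p [0.4813 0.155  0.197 ] F [-0.1 -0.   6. ] Tz -0.12 gap 0.0172 gf 59.7
84 t 101.8 p [0.4815 0.1551 0.197 ] F [ 0.3 -0.6  6. ] Tz -0.06 gap 0.017 gf 59.6
88 t 102.0 p [0.4815 0.155  0.197 ] F [0.1 0.4 6.7] Tz -0.14 gap 0.0175 gf 59.7
90 t 102.2 p [0.4816 0.155  0.197 ] F [0.2 0.9 6.3] Tz -0.06 gap 0.017 gf 59.7
placed t 102.2 p [0.4816 0.155  0.197 ] F [0.2 0.9 6.3] Tz -0.06 gap 0.017 gf 59.7
```

Seated at the right height (0.197). Release and check all the angles.

```bash
python3 - <<'E'
from h import *
C=np.array([.481,.1545])
command_gripper(.06); move_l(np.r_[C,.29],feed=.2)
movep(np.r_[C,.36],down(.18+np.pi/2)); sleep(.2)
p,d,K,R,t=cam("wrist"); P=cloud(d,K,R,t); 
Q=P[np.isfinite(P[...,2])]; Q=Q[np.hypot(Q[:,0]-C[0],Q[:,1]-C[1])<.06]
def bar(Q,lo,hi,rmin):
    q=Q[(Q[:,2]>lo)&(Q[:,2]<hi)&(np.hypot(*(Q[:,:2]-C).T)>rmin)][:,:2]; return q
q=bar(Q,.226,.24,0); r=cv2.minAreaRect((q*1e3).astype(np.float32)); b=cv2.boxPoints(r); e=max((b[1]-b[0],b[2]-b[1]),key=np.linalg.norm); print("cap",np.round(r[0],1),np.round(r[1],1),"yaw",np.arctan2(e[1],e[0])%np.pi,len(q))
for nm,z in(("mid claws",.2035),("tall claws",.1415),("dock claws",.0655)):
    q=bar(Q,z-.003,z+.003,.031)
    u=np.linalg.svd(q-q.mean(0),full_matrices=False)[2][0]; s_=(q-q.mean(0))@u; a,b=q[s_<0].mean(0),q[s_>0].mean(0); e=b-a
    print(nm,len(q),((a+b)/2).round(4),"yaw",(np.arctan2(e[1],e[0])%np.pi).round(3),np.hypot(*e).round(3))
cv2.imwrite("pics/w7.png",cv2.resize(p[90:300,190:450],None,fx=2.5,fy=2.5,interpolation=cv2.INTER_CUBIC)[:,:,::-1])
movep([.35,-.45,.35],down(0.)); tang(LOAD); st()
E
```

```text
cap [482.4 154.8] [49.9 17.4] yaw 0.18344672 1084
mid claws 545 [0.4806 0.1539] yaw 0.154 0.078
tall claws 170 [0.4809 0.1625] yaw 0.149 0.078
dock claws 97 [0.4765 0.1646] yaw 0.165 0.072
top dock angle by peg [-3.004 -2.996 -2.996]
scene dock angle by peg [-2.988 -2.992 -3.   ]
 t 107.2 p [ 0.351  -0.449   0.3502] F [ 0.1 -0.6  0.3] Tz 0.01 gap 0.0599 gf 0.0
```

View pics/w7.png

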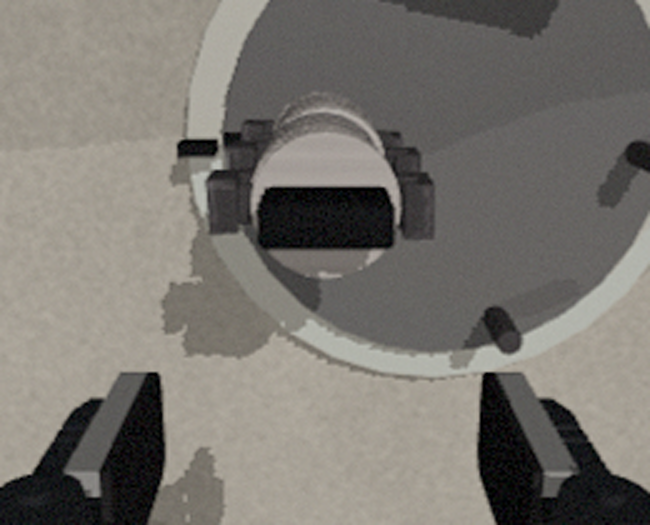

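The tower lines up: dock 0.145, tall 0.149, mid 0.154. The cap at 0.183 is about 2° short, so I'll nudge it home and re-check.

```bash
python3 - <<'E'
from h import *
C=np.array([.4818,.1546])
movep(np.r_[C,.27],down(.183)); move_l(np.r_[C,.197],feed=.12); command_gripper(.0,50); st("grip")
for y in(.165,.15,.138):
    move_l(np.r_[C,.197],down(y),feed=.1); s=st(y)
    if abs(s["ft_torque"][2])>.25: break
command_gripper(.06); move_l(np.r_[C,.29],feed=.2)
movep(np.r_[C,.36],down(.18+np.pi/2)); sleep(.2)
p,d,K,R,t=cam("wrist"); P=cloud(d,K,R,t); Q=P[np.isfinite(P[...,2])]; Q=Q[np.hypot(Q[:,0]-C[0],Q[:,1]-C[1])<.06]
q=Q[(Q[:,2]>.226)&(Q[:,2]<.24)][:,:2]; r=cv2.minAreaRect((q*1e3).astype(np.float32)); b=cv2.boxPoints(r); e=max((b[1]-b[0],b[2]-b[1]),key=np.linalg.norm); print("cap",np.arctan2(e[1],e[0])%np.pi)
print("mid",pose(P,C,.190))
movep([.35,-.45,.35],down(0.)); tang(-2.994); st()
# IK along turn2 for yaw options, chained
import itertools
a=np.linspace(-2.994,LOAD-1.8,12)+np.radians(110)
for off in(180,150,120,210,240,90):
  for rotk in(1,.5,0):
    ok=[inverse_kinematics(pegpt(x,.03),down(a[0]+np.radians(off)+rotk*(x-a[0]))) for x in a]
    print(off,rotk,"".join("." if q is None else "o" for q in ok),[round(float(q[6]),1) for q in ok if q is not None][::4])
E
```

```text
grip t 110.7 p [0.4822 0.1549 0.1976] F [-1.   0.6  4.2] Tz -0.08 gap 0.0169 gf 49.6
0.165 t 110.9 p [0.4822 0.1548 0.1976] F [-1.1 -0.8  5.8] Tz 0.05 gap 0.0173 gf 50.0
0.15 t 111.2 p [0.4822 0.1549 0.1976] F [ 0.  -0.   5.9] Tz 0.04 gap 0.0169 gf 50.0
0.138 t 111.4 p [0.4822 0.1549 0.1976] F [-1.   0.1  5.2] Tz 0.07 gap 0.0174 gf 50.0
cap 0.14162609
mid (array([0.48049523, 0.15845925]), np.float64(0.12501277228276894), np.float64(0.03938652424307612), 2082)
top dock angle by peg [-3.001 -2.997 -2.996]
scene dock angle by peg [-2.986 -2.995 -2.997]
 t 116.6 p [ 0.351  -0.449   0.3502] F [ 0.1 -0.  -0.3] Tz 0.01 gap 0.0604 gf 0.0
180 1 oooooooooooo [-0.3, -1.1, -1.8]
180 0.5 oooooooooooo [-0.3, -0.7, -1.2]
180 0 oooooooooooo [-0.3, -0.4, -0.6]
150 1 oooooooooooo [-0.9, -1.6, -2.2]
150 0.5 oooooooooooo [-0.9, -1.3, -1.7]
150 0 oooooooooooo [-0.9, -0.9, -1.1]
120 1 oooooooooooo [-1.4, -2.1, -2.4]
120 0.5 oooooooooooo [-1.4, -1.8, -2.1]
120 0 oooooooooooo [-1.4, -1.5, -1.6]
210 1 oooooooooooo [0.1, -0.5, -1.3]
210 0.5 oooooooooooo [0.1, -0.2, -0.7]
210 0 oooooooooooo [0.1, 0.0, -0.0]
240 1 oooooooooooo [0.6, -0.1, -0.8]
240 0.5 oooooooooooo [0.6, 0.2, -0.2]
240 0 oooooooooooo [0.6, 0.6, 0.6]
90 1 oooooooooooo [-1.9, -2.5, -2.7]
90 0.5 oooooooooooo [-1.9, -2.2, -2.6]
90 0 oooooooooooo [-1.9, -2.0, -2.0]
```

Everything is parallel (cap 0.142, dock 0.145). Now the final turn with peg_a, tool camera and arm kept away from the tower.

```bash
python3 - <<'E'
from h import *
a0=-2.994+np.radians(110); a1=LOAD-1.8+np.radians(110); o=np.radians(120)
command_gripper(.04); movep(pegpt(a0,.26),down(a0+o)); move_l(pegpt(a0,.03),feed=.15); command_gripper(.01,40); s=st("grip")
if not .013<s["finger_gap"]<.018: raise SystemExit
N=12
for i in range(1,N+1):
    a=a0+(a1-a0)*i/N; move_l(pegpt(a,.03),down(a+o),feed=.08)
    if i%4==0: st(i)
sleep(.4); command_gripper(.04); st("open"); move_l(pegpt(a1,.2),feed=.15)
movep([.35,-.45,.35],down(0.)); 
tang(LOAD-1.8); st()
p=cam("top")[0]; q=cam("scene")[0]
cv2.imwrite("pics/l8.png",np.hstack([cv2.resize(p[130:280,130:330],(400,300)),cv2.resize(q[130:280,290:490],(400,300))])[:,:,::-1])
E
```

```text
grip t 121.0 p [0.6094 0.0656 0.0308] F [ 0.5 -1.9  4.2] Tz -0.06 gap 0.0146 gf 39.1
4 t 122.5 p [0.5435 0.0524 0.0307] F [-1.  -3.3  7.3] Tz -0.12 gap 0.0148 gf 39.6
8 t 123.9 p [0.4818 0.0782 0.0307] F [-1.4  0.5  9. ] Tz -0.2 gap 0.0156 gf 39.7
12 t 125.4 p [0.445  0.1331 0.0306] F [-1.4 -0.7 14.1] Tz -0.2 gap 0.0148 gf 40.8
open t 126.2 p [0.4436 0.1319 0.0293] F [ 0.4 -0.4 -0.5] Tz 0.06 gap 0.0399 gf 0.0
top dock angle by peg [-4.764 -4.765 -4.769]
scene dock angle by peg [-4.764 -4.747 -4.748]
 t 129.7 p [ 0.3508 -0.4493  0.3497] F [-0.6  0.3  0.5] Tz 0.0 gap 0.04 gf 0.0
```

View pics/l8.png

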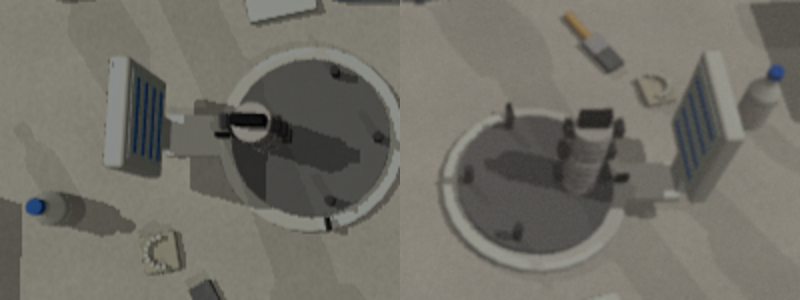

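The tower stands upright at the lamp mark (left image, cap at (247,120)). Dock angle is -4.76 against a target of -4.753. The model and bottle are undisturbed and the arm is clear. Handing in.

```bash
python3 -c "
from rig import *
print(finish_job())"
```

```text
the job is handed in; nothing more can be done
None
```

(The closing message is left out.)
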